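Spread a lock ring onto an axle stub and hold it at the groove

ROBOT

A 6-joint arm with a two-finger parallel gripper is mounted at the origin on the work surface. World frame = base frame: x ahead of the robot, y to its left, z up, the work surface at z = 0. Lengths are in m, angles in degrees, forces in N, time in s.
With the tool pointing down it reaches from about 0.35 to 0.875 m from the base axis. Payload 4.2 kg.
Tool frame: the origin (TCP) lies midway between the tips of the shut fingers; the grasp point (between the pads) lies 19 mm behind it; y points along the fingers, z is the direction in which the jaws open and shut, and the axes are right-handed (so a half turn about y gives the same grasp; the last joint's range is limited). The gripper opens to 87 mm and grips with 3 to 60 N. Pads are 19 mm wide; open, the fingers measure 117 mm over their backs; the gripper's body (75 mm by 190 mm) begins 51 mm behind the grasp point.
Start: joints at [85.577, 22.042, 0.453, 0, -68.411, -14.817], TCP at [0.206, 0.59, 0.223] pointing down, gripper open.
Joint ranges: [-179.83, 179.83], [-69.29, 118.12], [-61.27, 80.66], [-181.25, 117.63], [-171.15, -9.14], [-177.46, 177.46]. Speed limits (degrees/s): [159.86, 159.86, 180, 180, 180, 180].

INTERFACE

Orientations are given as [roll, pitch, yaw] about the fixed x, y, z axes, in that order (R = Rz(yaw) Ry(pitch) Rx(roll)).
In Python, from workcell import env gives the robot as it stands. The module is installed in compiled form; this text tells all that it offers. Calls block until the motion is done:
- env.goto(position, orientation): joint-space move of the TCP to a pose.
- env.move_straight(position, rotation=None, rate=0.15, force_limit=None): straight line of the TCP; rotation=None keeps the orientation; rate is the mean speed in m/s. With force_limit (N) it stops when the force on the tool has changed by that much, and returns True; else False.
- env.set_joints(angles): joint-space move.
- env.gripper_to(opening, grasp_force=None): opening from 0.0 (shut) to 1.0 (fully open); grasp_force is the grip in N (None keeps the last); returns when the fingers have stopped.
- env.dwell(seconds).
- env.inverse_kinematics(position, orientation): joint angles nearest the present ones, or None.
- env.read_state(): the state.
- env.grab_frame(name): name is "side" or "top"; returns a dict with "image" (480x640x3 uint8, blue, green, red), "fx", "fy", "cx", "cy" (pixels), "position" and "orientation" of the camera in the world. Camera axes: x right, y up, looking along -z (the intrinsics and any distortion apply to the point x, -y, -z); pixel columns grow to the right and rows downward; lengths in m; the calibration is good to about 2 mm. A picture is of the moment at which its call begins. There is no depth.
A pose or a line that the arm cannot do raises env.Unreachable and nothing moves.
- env.close_job(): hands the job in, once; it reports no verdict.
Trained networks look in a picture, given as the dict that the camera call returned (one of the last four; its "shot" number tells which), for a name from the list of things; names that differ only in an ending like _2 or _b are one class to them, and where a whole thing is asked for, a point or a joint stands for the part that bears it (a point fixed in the world has none). Each returns a list of dicts, best first, with "score" (0 to 1); they miss things now and then, are a little off and sometimes report something else, mostly with a low value. They report only what shows in the picture. A call takes as long as a camera call. They do not tell look-alikes from the thing itself.
- env.search_frame(picture, thing): "xyz" ([x, y, z] in m, in world coordinates, good to about 4 mm: the middle of the surface that is visible of it).
- env.trace(picture, thing): "mask" (480x640 bool, what is visible of it).
The state is a dict: "clock": time; "joint_positions": joint angles; "qvel": joint speeds; "joint_torque": joint torques, N m; "position": TCP position; "tool_rot": TCP orientation; "force": force on the tool from outside, world axes, zero at the start; "wrist_torque": the same for the moment, N m; "opening": opening from 0.0 (shut) to 1.0 (fully open).
Only numpy, scipy, OpenCV 4.12 (cv2) and the standard library are available. Lean on these libraries where they do the work, as an engineer would, in place of code of your own. Each camera call takes 0.05 s, during which the arm holds its last target. There are 200 camera calls.

TASK

Take the lock-ring pliers from their stand, put their closed jaw tips into the gap of the steel spring ring lying in the open forming die, squeeze the handles to spread the ring and lift it out of the die with the pliers (the gripper's fingers must not touch the ring itself). Bring the spread ring over the end of the upright axle stub and slide it down until it is level with the groove, without disturbing the loose things lying around. Finish there, still squeezing the pliers: the ring stays spread and level around the groove, hanging in the pliers without resting on the axle; do not let go.

Things in the scene. Friction and masses are not known exactly. Their poses are not given: they have to be found in the camera images.
- pliers: Parallel-jaw lock-ring pliers (200 g), upright in a stand, handles up, jaws down. Origin: midway between the undersides of the closed jaw tips; z up; y is the line along which the handles close and the jaws spread, x is across; the tool is the same after a half turn about z. Squeezing the handles slides both jaws apart, upright, by equal amounts; the tips' height stays.
- pliers_grip (a point): Midway between the two black plastic grips at the ends of the free handles, 136 mm above the tips. Grips: 28 mm along x, 12 mm thick, 33 mm high, 63 mm over both near their tops. Grasp both from above at this height, closing along y. 63 mm over them = jaws closed, about 37 mm = fully spread, at a firm stop, the grip faces then upright. Carry them to the ring squeezed by only 2 to 3 mm.
- pliers_pivot (a point): Middle of the yoke, 83 mm above the tips, with a rest bar (56 mm along x, 16 along y, 8 high) that lies on the stand: lift straight up 20 mm or more. The handles pivot on the yoke (50 mm along y, 14 along x). Spring force per grip: about 4 N to begin to yield, 8 N at the stop, about 22 N there with the ring on.
- pliers_tips (a point): Midway between the jaw tips' undersides. Each tip is an upright flat blade 13 mm along x, its outer face 20 mm high above a ledge that juts 1.5 mm outward and is 3 mm high. Closed, the pair is 9 mm wide along y over the ledges, the faces 3 mm from the centre plane; each mm that a grip is pushed in moves its face out 1.3 mm, to 20 mm from the centre plane at full spread.
- pliers_left (a joint): angle of one lever of the pliers (the other mirrors it): 0 = handles free, jaws closed; 0.23 rad = fully squeezed, jaws fully spread
- ring: Open steel spring ring (42 g), section 5 x 5 mm, inner diameter 42 mm and outer 52 mm when spread to a true circle; lies flat in the die. Origin: centre of that circle at mid thickness, 2.5 mm above the ring's underside; z up; its gap is on the +x side. Spreading takes about 4 N per end at first, 8 N at the circle.
- ring_gap (a point): In the gap, 31 mm along +x from the ring's origin, same height. At each side is an end lug: block 5 mm thick, 25 mm long (x 21 to 46 mm), from 1.5 to 12.5 mm above this point. Gap along y: about 21 mm at rest (19 at x 38 mm), 40 mm (faces parallel) at the circle, about where the full squeeze takes it. Pliers' tips belong here, undersides 4 to 7 mm below this point, to spread along y.
- ring_left (a joint): spread angle of one half of the ring (the other mirrors it): 0 = at rest, too narrow by about 1 mm a side for the axle; 0.17 rad = true circle, 3 mm clear of the axle all round. Best spread fully while the ring still lies in the die, which keeps it level
- die: Open forming die, fixed: base 105 x 100 mm, origin at the underside, z up. Cavity floor 22 mm above the bench; wall to 33 mm, inner radius 32 mm, open on +x; core 28 mm diameter, 8 mm high inside the ring. From x 21 to 42 mm a slot under the lugs, its floor 12 mm above the bench, takes the pliers' tips; beyond it a rail carries the lug ends. The ring lies centred, gap to +x.
- axle: Upright steel axle stub on a grey flanged hub, fixed to the bench; origin at the underside, on the shaft's axis. Flange 110 mm diameter, 16 mm high; hub 68 mm diameter up to 35 mm height; shaft 36 mm diameter, up to 80 mm height, with a 2 mm chamfer at its top.
- groove (a point): centre of the groove in the axle stub: on the shaft's axis, 50 mm above the bench, 30 mm below the shaft's end. The groove is 10 mm wide (45 to 55 mm height) and 31 mm in diameter. The ring belongs with its origin here.
- stand: aluminium stand of the pliers, fixed to the bench: base 100 x 80 mm, origin at the underside below the pliers, two uprights at x +-22 mm carry the rest bar at 95 mm height, with side lips to 105 mm; the pliers' axes start parallel to its axes, the jaw tips 16 mm above the bench
- wrench: loose steel wrench, 180 mm long, lying beyond the work; leave alone
- hammer: loose hammer lying beyond the work; leave alone
- bearing: loose plain steel bearing ring, 52 mm diameter, 15 mm high, closed and thick-walled, lying beyond the work; leave alone
- tin: loose open tin, 72 mm diameter, 70 mm high, standing beyond the work; leave alone
There are look-alikes about, which are no part of the job. Leave any red look-alike of the ring alone. Several things look just like the die: the one meant starts farthest to the robot's right.

How it is judged:
By the outcome, as a careful person would: the job done as asked, in the order asked, and still so for the second after the job is handed in, while the arm keeps its last pose, push and grip.
It also fails if it takes over 64 s, if anything falls off the work surface, if the arm or the gripper's body presses on something with over 40 N, if the wrist force passes 120 N, or if a joint passes its speed limit or range.

## Working session

There is one attempt and no reset: what is moved stays moved. The work goes in short steps, each a Python script; the robot and the scene stay as the last script left them, time stands still between calls to the robot, and variables do not carry over. Pictures are saved under pics/ and viewed, about 8 in all and at most 12, crops included, and the job is handed in when it is done.

```bash
mkdir -p pics; cat > h.py <<'E'
from workcell import env
import numpy as np, cv2
from scipy.spatial.transform import Rotation as R
def cam(f):
    return np.array(f["position"]),f["orientation"]
E
python3 - <<'E'
from h import *
s=env.read_state(); print({k:np.round(v,3).tolist() for k,v in s.items()})
for n in("top","side"):
    f=env.grab_frame(n); cv2.imwrite(f"pics/{n}0.png",f["image"]); print(n,{k:v for k,v in f.items() if k!="image"})
    for t in["pliers","pliers_grip","pliers_pivot","ring","ring_gap","die","axle","groove","stand","wrench","hammer","bearing","tin"]:
        try:
            print(t,[(np.round(d["xyz"],3).tolist(),round(d["score"],2)) for d in env.search_frame(f,t)])
        except Exception as e: print(t,repr(e))
E
```

```text
{'clock': 0.0, 'joint_positions': [85.576, 22.09, 0.378, -0.029, -68.413, -14.818], 'qvel': [0.105, -0.14, -0.018, -0.022, -0.071, 0.12], 'joint_torque': [0.001, -39.066, 18.74, 4.22, 0.011, -0.0], 'position': [0.206, 0.589, 0.221], 'tool_rot': [-89.872, 0.006, 160.748], 'force': [0.11, 1.059, -0.262], 'wrist_torque': [-0.011, 0.014, -0.006], 'opening': 0.996}
top {'fx': 476.5323073870598, 'fy': 476.5323073870598, 'cx': 313.50558280618753, 'cy': 241.38987845984573, 'position': array([0.29044276, 0.0091814 , 1.25150959]), 'orientation': array([ 11.47000146,  -0.13553812, -89.24876175]), 'shot': 1}
pliers [([0.528, 0.236, 0.113], 0.97)]
pliers_grip [([0.532, 0.236, 0.115], 0.96)]
pliers_pivot [([0.534, 0.236, 0.11], 0.69)]
ring [([0.519, -0.383, 0.006], 0.73), ([0.51, -0.22, 0.027], 0.64), ([0.506, -0.012, 0.012], 0.48)]
ring_gap [([0.764, 0.344, 0.041], 0.6), ([0.517, -0.384, 0.007], 0.45), ([0.516, -0.222, 0.025], 0.44)]
die [([0.503, -0.238, 0.02], 0.85), ([0.338, -0.141, 0.021], 0.78), ([0.765, 0.347, 0.042], 0.57)]
axle [([0.506, -0.011, 0.015], 0.94)]
groove [([0.501, -0.006, 0.0
[... 539 characters left out ...]
, 0.007], 0.33)]
pliers_pivot [([0.533, 0.233, 0.134], 0.77)]
ring [([0.512, -0.226, 0.028], 0.75), ([0.514, -0.389, 0.001], 0.63), ([0.532, 0.226, 0.128], 0.26)]
ring_gap [([0.517, -0.388, 0.005], 0.83), ([0.517, -0.221, 0.027], 0.59)]
die [([0.506, -0.256, 0.023], 0.82), ([0.342, -0.157, 0.024], 0.78), ([0.535, 0.229, 0.134], 0.51)]
axle [([0.536, 0.233, 0.133], 0.73), ([0.51, -0.024, 0.022], 0.66)]
groove [([0.51, -0.022, 0.024], 0.57)]
stand [([0.533, 0.221, 0.006], 0.98), ([0.697, 0.169, 0.012], 0.31)]
wrench []
hammer [([0.731, -0.206, 0.025], 0.75)]
bearing [([0.698, 0.173, 0.013], 0.66), ([0.506, -0.024, 0.023], 0.55), ([0.512, -0.225, 0.027], 0.26)]
tin [([0.75, 0.323, 0.052], 0.9)]
```

View pics/top0.png

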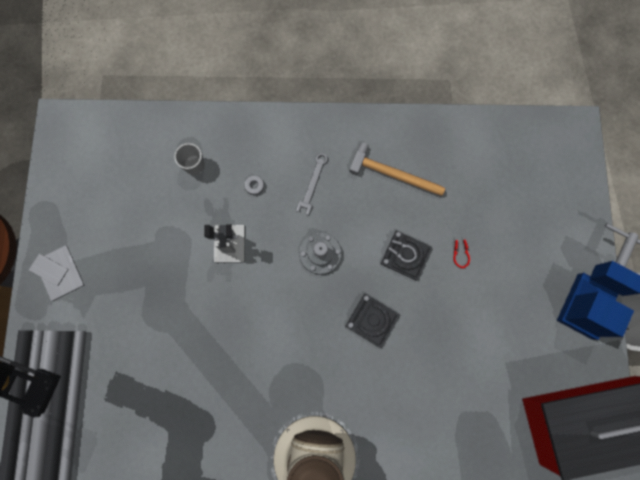

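View pics/side0.png

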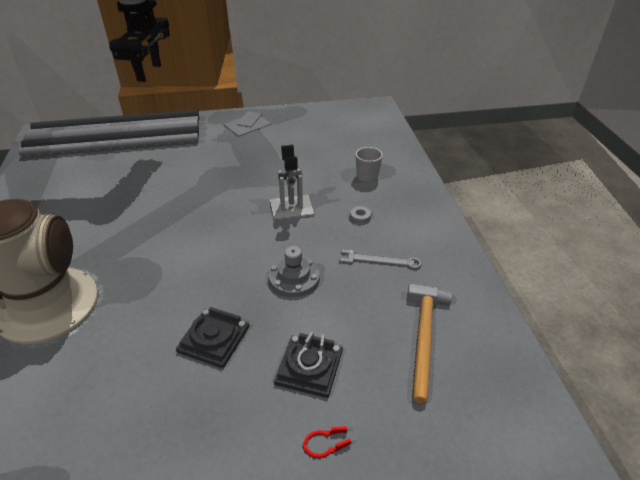

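```bash
python3 - <<'E'
from h import *
rows=[]
for n,bx in(("top",{"die":(405,255),"axle":(321,253),"stand":(228,240)}),("side",{"die":(309,362),"axle":(294,272),"stand":(291,185)})):
    f=env.grab_frame(n); im=f["image"]; row=[]
    np.save(f"pics/{n}.npy",f["image"])
    ms={t:env.trace(f,t) for t in("ring","axle","stand","pliers_grip","die")}
    for t,(u,v) in bx.items():
        w=33 if n=="top" else 44
        c=cv2.resize(im[v-w:v+w,u-w:u+w],(264,264),interpolation=cv2.INTER_CUBIC)
        s=264/(2*w)
        for k,(t2,col) in enumerate((("ring",(0,255,255)),("axle",(0,255,0)),("stand",(255,255,0)),("pliers_grip",(255,0,255)),("die",(0,128,255)))):
            for d in ms[t2]:
                m=d["mask"][v-w:v+w,u-w:u+w].astype(np.uint8)
                if d["score"]<.4 or not m.any(): continue
                print(n,t,t2,d["score"],d["mask"].sum())
                m=cv2.resize(m,(264,264),interpolation=cv2.INTER_NEAREST)
                cs,_=cv2.findContours(m,cv2.RETR_LIST,cv2.CHAIN_APPROX_NONE); cv2.drawContours(c,cs,-1,col,1)
        row.append(c)
    rows.append(np.hstack(row))
cv2.imwrite("pics/crops.png",np.vstack(rows))
E
```

```text
top die ring 0.68 153
top die die 0.75 1389
top axle axle 0.55 1386
top stand stand 0.68 861
top stand pliers_grip 0.96 467
side die ring 0.88 202
side die die 0.91 2725
side axle axle 0.87 1866
side stand stand 0.95 910
side stand pliers_grip 0.79 690
```

View pics/crops.png

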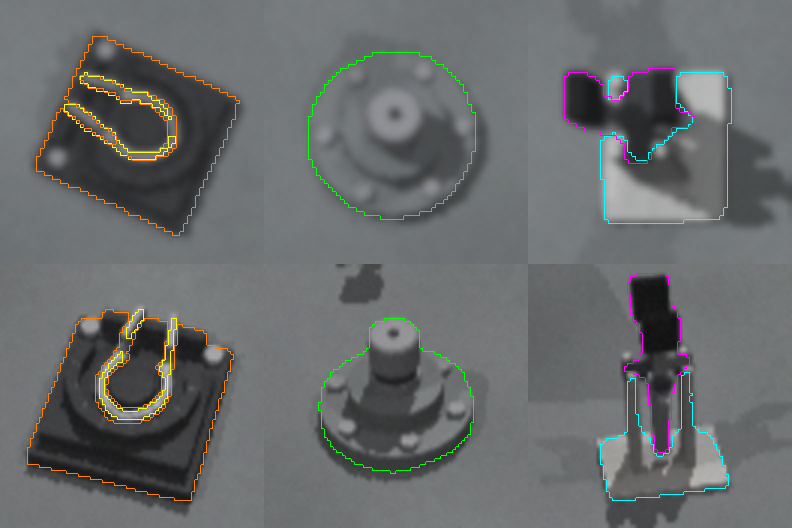

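```bash
cat >> h.py <<'E'
from scipy.optimize import minimize
def proj(f,P):
    Rc=R.from_euler("xyz",f["orientation"],degrees=True).as_matrix()
    c=(np.asarray(P)-f["position"])@Rc
    return np.c_[f["cx"]-f["fx"]*c[:,0]/c[:,2], f["cy"]+f["fy"]*c[:,1]/c[:,2]]
def box(x0,x1,y0,y1,z0,z1):
    return np.array([[x,y,z] for x in(x0,x1) for y in(y0,y1) for z in(z0,z1)])/1e3
A=np.radians(np.arange(0,360,10))
def cyl(r,z0,z1): return np.array([[r*np.cos(a),r*np.sin(a),z] for a in A for z in(z0,z1)])/1e3
def place(P,x,y,yaw,z=0): return P@R.from_euler("z",yaw,degrees=True).as_matrix().T+[x,y,z]
S=4
def render(f,parts,b):
    u0,v0,w=b; im=np.zeros((2*w*S,2*w*S),np.uint8)
    for P in parts:
        q=(proj(f,P)+.5-[u0-w,v0-w])*S-.5
        cv2.fillConvexPoly(im,cv2.convexHull(np.round(q*16).astype(np.int32)),1,shift=4)
    return im
def fit(frames,masks,model,p0,step,n=2):
    p0=np.array(p0,float); ups=[]
    for m in masks:
        v,u=np.argwhere(m).mean(0).astype(int); w=50
        c=np.zeros((2*w,2*w),np.uint8); M=np.pad(m.astype(np.uint8),w); c=M[v:v+2*w,u:u+2*w]
        ups.append(((u,v,w),cv2.resize(c,None,fx=S,fy=S,interpolation=cv2.INTER_NEAREST)))
    def cost(q):
        p=p0+q*np.array(step); k=0
        for f,(b,m) in zip(frames,ups):
            r=render(f,model(p),b); k+=1-(r&m).sum()/max(1,(r|m).sum())
        return k/len(frames)
    q=np.zeros(len(p0))
    for _ in range(n):
        simp=np.vstack([q]+[q+e for e in np.eye(len(q))])
        q=minimize(cost,q,method="Nelder-Mead",options=dict(initial_simplex=simp,xatol=.005,fatol=1e-5,maxiter=400)).x
    return p0+q*np.array(step),cost(q)
def half(s,th):
    # one ring half (s=+-1), th=spread angle; ring-centred, z relative to ring origin
    parts=[]; an=np.radians(np.linspace(180,58,13))
    def arc(a): return [[r*np.cos(a),r*np.sin(a),z] for r in(21,26) for z in(-2.5,2.5)]
    for a,b in zip(an[:-1],an[1:]): parts.append(np.array(arc(a)+arc(b))/1e3)
    parts.append(box(21,46,20,25,1.5,12.5)); parts.append(box(12,30,20,25,-2.5,2.5))
    T=R.from_euler("z",-(.17-th)).as_matrix(); piv=np.array([-.0235,0,0])
    return [((P-piv)@T.T+piv)*[1,s,1] for P in parts]
def ringm(p,th=0.): # x,y,yaw,z
    return [place(P,p[0],p[1],p[2],p[3]) for s in(1,-1) for P in half(s,th)]
def axlem(p): return [place(P,p[0],p[1],0) for P in(cyl(55,0,16),cyl(34,16,35),cyl(18,35,78),cyl(16,78,80))]
def diem(p): return [place(box(-52.5,52.5,-50,50,0,p[3]),*p[:3])]+[place(cyl(35,10,33),*p[:3])]
def near(lst,f,xyz):
    q=proj(f,[xyz])[0]; 
    L=[d["mask"] for d in lst if np.linalg.norm(np.argwhere(d["mask"])[:,::-1].mean(0)-q)<20]
    return L[0]
E
python3 - <<'E'
from h import *
F=[env.grab_frame(n) for n in("top","side")]
def get(t,xyz): return [near(env.trace(f,t),f,xyz) for f in F]
R_=get("ring",[.51,-.22,.025]);D=get("die",[.505,-.24,.02]);X=get("axle",[.505,-.01,.02]);St=get("stand",[.525,.225,.01]);Pl=get("pliers_grip",[.53,.235,.12])
U=[a|b for a,b in zip(St,Pl)]
def standm(p):
    L=[box(-50,50,-40,40,0,p[3]*1e3),box(16,28,-8,8,0,105),box(-28,-16,-8,8,0,105),box(-14,14,19.5,31.5,136,169),box(-14,14,-31.5,-19.5,136,169),box(-7,7,-25,25,90,108),box(-28,28,-8,8,95,103),box(-6.5,6.5,-4,4,16,95),box(-6,6,17,25,100,140),box(-6,6,-25,-17,100,140)]
    return [place(P,*p[:3]) for P in L]
for nm,M,mod,p0,st in(("axle",X,axlem,[.505,-.01],[.005,.005]),
  ("die",D,lambda p:diem([p[0],p[1],p[2],p[3]*1e3]),[.505,-.24,65,.015],[.005,.005,4,.004]),
  ("ring",R_,lambda p:ringm([p[0],p[1],p[2],.0245]),[.505,-.235,65],[.005,.005,5]),
  ("stand",U,standm,[.525,.23,0,.012],[.005,.005,5,.004])):
    for tag,i in(("both",[0,1]),("top",[0]),("side",[1])):
        p,c=fit([F[k] for k in i],[M[k] for k in i],mod,p0,st); print(nm,tag,np.round(p,4),round(c,3))
    if nm=="ring":
        for k in(0,1): pass
E
```

```text
axle both [ 0.5089 -0.0067] 0.047
axle top [ 0.5112 -0.0071] 0.029
axle side [ 0.5077 -0.0068] 0.024
die both [ 5.08700e-01 -2.34800e-01  6.52354e+01  1.41000e-02] 0.146
die top [ 5.09800e-01 -2.35700e-01  6.50372e+01  1.06000e-02] 0.104
die side [ 5.06300e-01 -2.33400e-01  6.54033e+01  7.40000e-03] 0.164
ring both [ 0.5091 -0.2342 64.2669] 0.431
ring top [ 0.5112 -0.2337 64.2536] 0.324
ring side [ 0.5077 -0.2337 63.4123] 0.337
stand both [0.5322 0.2341 2.336  0.0105] 0.103
stand top [0.5356 0.2345 1.9478 0.0058] 0.074
stand side [0.5318 0.2352 2.1851 0.0098] 0.091
```

```bash
cat >> h.py <<'E'
def overlay(f,parts,c,w=33,size=264):
    im=cv2.resize(f["image"][c[1]-w:c[1]+w,c[0]-w:c[0]+w],(size,size),interpolation=cv2.INTER_CUBIC)
    for P,col in parts:
        q=(proj(f,P)+.5-[c[0]-w,c[1]-w])*size/(2*w)-.5
        cv2.polylines(im,[cv2.convexHull(np.round(q).astype(np.int32))],True,col,1)
    return im
def standm(p):
    L=[box(-50,50,-40,40,0,p[3]*1e3),box(16,28,-8,8,0,105),box(-28,-16,-8,8,0,105),box(-14,14,19.5,31.5,136,169),box(-14,14,-31.5,-19.5,136,169),box(-7,7,-25,25,90,108),box(-28,28,-8,8,95,103)]
    return [place(P,*p[:3]) for P in L]
E
python3 - <<'E'
from h import *
rows=[]
for n,bx in(("top",[(405,255),(321,253),(228,240)]),("side",[(309,362),(294,272),(291,185)])):
    f=env.grab_frame(n); dx=.0018 if n=="top" else -.0015
    g=(0,255,0);y=(0,255,255)
    L=[[(P,g) for P in diem([.5088+dx,-.2348,65.2,14])]+[(P,y) for P in ringm([.5093+dx,-.2340,64.5,.0245])],
       [(P,g) for P in axlem([.509+dx,-.0068])],[(P,y) for P in standm([.5335+dx,.2345,2.1,.01])]]
    rows.append(np.hstack([overlay(f,l,c,33 if n=="top" else 44) for l,c in zip(L,bx)]))
cv2.imwrite("pics/ov.png",np.vstack(rows))
E
```

```text
(no output)
```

View pics/ov.png

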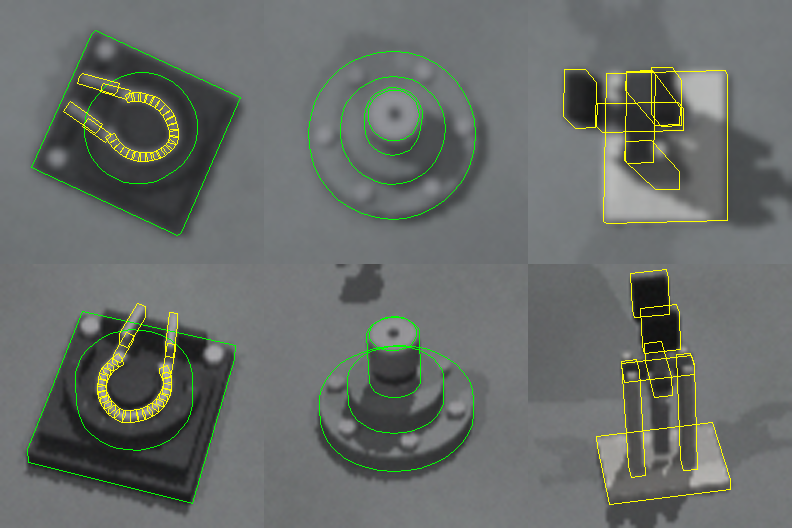

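```bash
cat >> h.py <<'E'
def ori(yaw): return [-90,0,((yaw+180)%360)-180]
def st(m=""):
    s=env.read_state(); print(m,"t",round(s["clock"],2),"p",np.round(s["position"],4),"rot",np.round(s["tool_rot"],1),"F",np.round(s["force"],1),"M",np.round(s["wrist_torque"],2),"op",round(s["opening"],4),"q",np.round(s["joint_positions"],0)); return s
E
python3 - <<'E'
from h import *
for a in(2.1,182.1):
    print(a,env.inverse_kinematics([.5335,.2345,.25],ori(a)))
    for b in(64.8,244.8):
        print(b,env.inverse_kinematics([.522,-.206,.25],ori(b)),env.inverse_kinematics([.522,.022,.163],ori(b)))
E
```

```text
2.1 [ 3.96428996e+01  1.68983759e+01 -3.15693319e+00 -2.54444375e-14
 -6.99446909e+01 -1.27542900e+02]
64.8 [ -4.99156576  14.75505903  -6.13584793   0.         -69.10909304
 -20.20843424] [ 2.02231721e+01  1.51913279e+01 -1.88792648e+01 -2.54444375e-14
 -5.59294074e+01 -4.54231721e+01]
244.8 [ -4.99156576  14.75505903  -6.13584793   0.         -69.10909304
 159.79156576] [ 2.02231721e+01  1.51913279e+01 -1.88792648e+01  2.54444375e-14
 -5.59294074e+01  1.34576828e+02]
182.1 [ 3.96428996e+01  1.68983759e+01 -3.15693319e+00  2.54444375e-14
 -6.99446909e+01  5.24571004e+01]
64.8 [ -4.99156576  14.75505903  -6.13584793   0.         -69.10909304
 -20.20843424] [ 2.02231721e+01  1.51913279e+01 -1.88792648e+01 -2.54444375e-14
 -5.59294074e+01 -4.54231721e+01]
244.8 [ -4.99156576  14.75505903  -6.13584793   0.         -69.10909304
 159.79156576] [ 2.02231721e+01  1.51913279e+01 -1.88792648e+01  2.54444375e-14
 -5.59294074e+01  1.34576828e+02]
```

```bash
python3 - <<'E'
from h import *
env.goto([.5335,.2345,.25],ori(182.1))
env.move_straight([.5335,.2345,.133],rate=.1,force_limit=15)
st("down")
for o in(.78,.74,.715,.70):
    env.gripper_to(o,12); st(o)
E
```

```text
down t 5.78 p [0.534  0.2348 0.1338] rot [-9.000e+01  1.000e-01 -1.779e+02] F [-0.5  0.3  0.2] M [-0.05 -0.06 -0.02] op 1.0038 q [ 40.  22. -13.   0. -55.  52.]
0.78 t 6.45 p [0.5335 0.2345 0.133 ] rot [ -90.    -0.  -177.9] F [0.6 0.7 0. ] M [-0.04 -0.01 -0.04] op 0.779 q [ 40.  22. -13.   0. -55.  52.]
0.74 t 6.83 p [0.5335 0.2345 0.133 ] rot [ -90.    -0.  -177.9] F [-0.1  0.4 -0.4] M [-0.02  0.02  0.01] op 0.7422 q [ 40.  22. -13.  -0. -55.  52.]
0.715 t 7.14 p [0.5335 0.2345 0.133 ] rot [ -90.    -0.  -177.9] F [-0.7 -0.4 -0.5] M [-0.12 -0.01 -0.01] op 0.7166 q [ 40.  22. -13.   0. -55.  52.]
0.7 t 7.4 p [0.5335 0.2344 0.1332] rot [ -90.     0.  -177.9] F [-1.3 -0.7  1.1] M [-0.17  0.11 -0.05] op 0.7036 q [ 40.  22. -13.   0. -55.  52.]
```

```bash
python3 - <<'E'
from h import *
env.gripper_to(.692,12); s=st("grip")
env.move_straight([.5335,.2345,.173],rate=.06); st("lift")
env.move_straight([.5335,.2345,.25],rate=.12); env.dwell(.2); st("up")
rows=[]
for n in("top","side"):
    f=env.grab_frame(n); dx=0
    T=[.5335,.2345,182.1,.133]
    L=[box(-14,14,18,30,119,152),box(-14,14,-30,-18,119,152),box(-28,28,-8,8,79,87),box(-7,7,-25,25,79,90),box(-6.5,6.5,-6,6,0,20)]
    L=[(place(P,*T),(0,255,255)) for P in L]
    c=proj(f,[[.5335,.2345,.22]])[0].astype(int)
    rows.append(overlay(f,L,c,33 if n=="top" else 44,380))
cv2.imwrite("pics/held.png",np.hstack(rows))
E
```

```text
grip t 7.62 p [0.5335 0.2345 0.1332] rot [ -90.     0.  -177.9] F [-1.1 -0.5  2.3] M [-0.31  0.18  0.03] op 0.6907 q [ 40.  22. -13.   0. -55.  52.]
lift t 8.43 p [0.5332 0.2344 0.1727] rot [ -90.    -0.  -177.9] F [ 0.4  0.5 -1.4] M [-0.09  0.01 -0.05] op 0.6954 q [ 40.  20. -10.  -0. -60.  52.]
up t 9.43 p [0.5332 0.2343 0.2489] rot [-8.990e+01 -1.000e-01 -1.779e+02] F [ 1.1  0.8 -2.9] M [ 0.02 -0.04 -0.  ] op 0.696 q [ 40.  17.  -3.  -0. -70.  52.]
```

View pics/held.png

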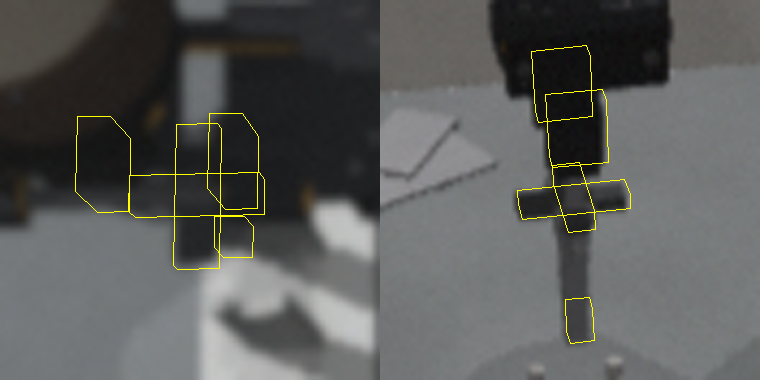

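```bash
cat >> h.py <<'E'
def pm(T): # pliers held, T=[x,y,yaw,tipz], near closed
    L=[box(-28,28,-8,8,79,87),box(-7,7,-25,25,79,90),box(-6.5,6.5,-6.2,6.2,0,3),box(-6.5,6.5,-4.7,4.7,3,20)]
    return [place(P,*T) for P in L]
E
python3 - <<'E'
from h import *
env.goto([.5222,-.2063,.25],ori(64.8)); st()
env.move_straight([.5222,-.2063,.170],rate=.12); env.dwell(.2); s=st()
T=[.5222,-.2063,64.8,s["position"][2]-.117]
rows=[]
for n in("top","side"):
    f=env.grab_frame(n); dx=.0018 if n=="top" else -.0015
    np.save(f"pics/{n}_gap.npy",f["image"])
    L=[(P,(0,255,255)) for P in pm(T)]+[(P,(0,255,0)) for P in ringm([.509+dx,-.2343,64.8,.0245])]
    c=proj(f,[[.5222,-.2063,.06]])[0].astype(int)
    rows.append(overlay(f,L,c,28 if n=="top" else 38,390))
cv2.imwrite("pics/gap.png",np.hstack(rows))
E
```

```text
t 11.14 p [ 0.5225 -0.2057  0.25  ] rot [-90.   -0.   64.9] F [-0.9  0.1 -1.5] M [ 0.17 -0.09  0.04] op 0.6938 q [ -5.  15.  -6.  -0. -69. -20.]
 t 12.16 p [ 0.5227 -0.2063  0.171 ] rot [-90.1  -0.   64.8] F [ 0.3  0.1 -2.3] M [ 0.11 -0.11  0.02] op 0.6938 q [ -5.  18. -13.   0. -59. -20.]
```

View pics/gap.png

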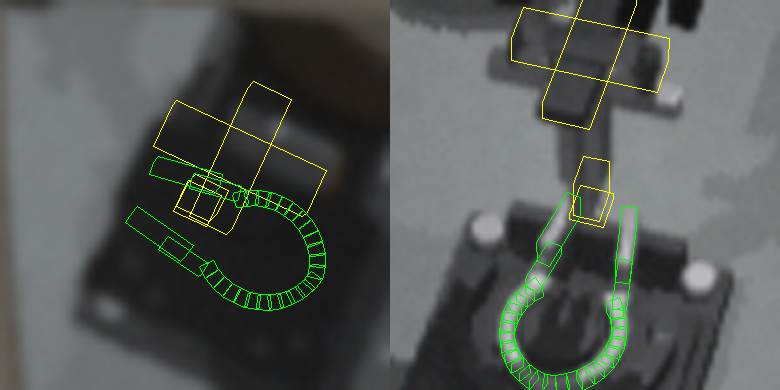

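```bash
python3 - <<'E'
from h import *
rows=[]
for n in("side","top"):
    f=env.grab_frame(n); c=proj(f,[[.5222,-.2063,.055]])[0].astype(int)
    T=[.5222,-.2063,64.8,.0535]
    L=[(P,(0,255,255)) for P in pm(T)[2:]]
    a=[overlay(f,[],c,20,390),overlay(f,L,c,20,390)] 
    rows.append(np.hstack(a))
im=np.vstack(rows)[:600+180]
im=np.clip(im.astype(float)*1.5,0,255).astype(np.uint8)
cv2.imwrite("pics/tip.png",cv2.resize(im,(600,600)))
E
```

```text
(no output)
```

View pics/tip.png

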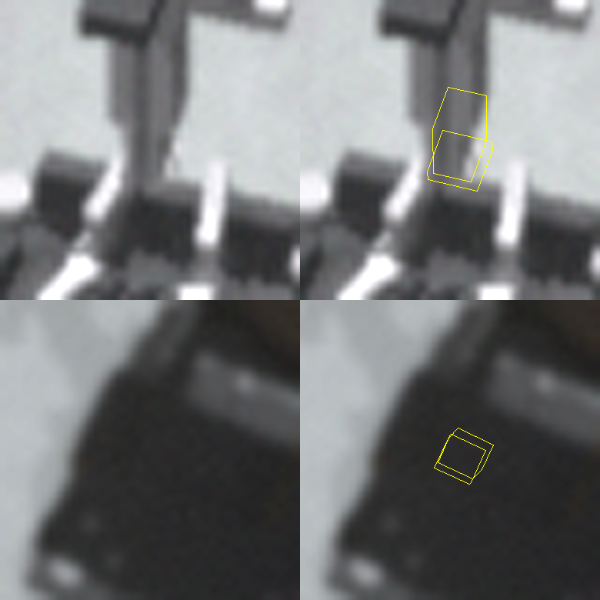

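```bash
python3 - <<'E'
from h import *
r=env.move_straight([.5222,-.2063,.1365],rate=.04,force_limit=5); env.dwell(.2); st(r)
rows=[]
for n in("side","top"):
    f=env.grab_frame(n); c=proj(f,[[.5162,-.2163,.03]])[0].astype(int)
    rows.append(overlay(f,[],c,24,390))
im=np.clip(np.hstack(rows).astype(float)*1.5,0,255).astype(np.uint8)
cv2.imwrite("pics/in.png",im)
E
```

```text
False t 13.54 p [ 0.5224 -0.2063  0.1368] rot [-90.   -0.   64.8] F [ 0.1  0.1 -1.7] M [ 0.09 -0.08 -0.03] op 0.6947 q [ -5.  20. -16.   0. -54. -20.]
```

View pics/in.png

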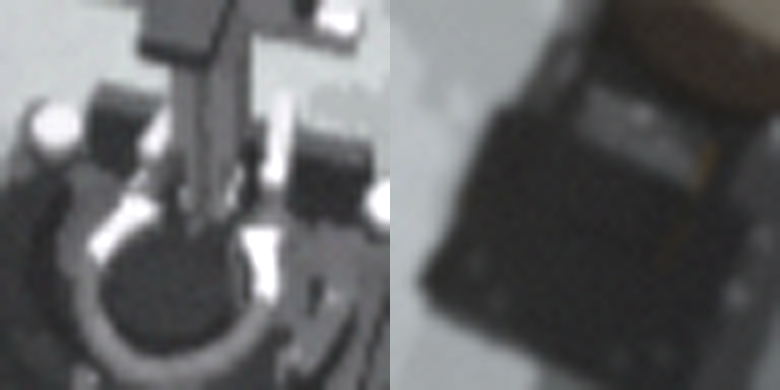

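```bash
python3 - <<'E'
from h import *
for o in(.62,.54,.48,.44): env.gripper_to(o,50); s=st(o)
env.gripper_to(.36,50); env.dwell(.3); st("full")
rows=[]
for n in("side","top"):
    f=env.grab_frame(n); c=proj(f,[[.5162,-.2163,.03]])[0].astype(int)
    dx=.0018 if n=="top" else -.0015
    rows.append(overlay(f,[] if n=="top" else [(P,(0,255,0)) for P in ringm([.509+dx,-.2343,64.8,.0245],.17)],c,28,390))
cv2.imwrite("pics/sq.png",np.clip(np.hstack(rows)*1.4,0,255).astype(np.uint8))
E
```

```text
0.62 t 14.09 p [ 0.5223 -0.2063  0.1365] rot [-90.   -0.   64.8] F [-0.9 -0.5 -2.6] M [ 0.08 -0.07 -0.03] op 0.6199 q [ -5.  20. -16.   0. -54. -20.]
0.54 t 14.55 p [ 0.5225 -0.2064  0.1367] rot [-90.   -0.   64.8] F [ 1.   0.6 -1.2] M [ 0.04 -0.22  0.  ] op 0.5404 q [ -5.  20. -16.   0. -54. -20.]
0.48 t 14.97 p [ 0.5231 -0.2065  0.1371] rot [-90.1  -0.   64.8] F [ 2.  -1.1  0.5] M [-0.16 -0.83  0.06] op 0.4864 q [ -5.  20. -15.   0. -54. -20.]
0.44 t 15.34 p [ 0.5229 -0.2065  0.1371] rot [-90.1  -0.   64.8] F [1.3 0.1 3.4] M [-0.18 -0.7   0.03] op 0.4488 q [ -5.  20. -15.   0. -54. -20.]
full t 15.92 p [ 0.5221 -0.2062  0.137 ] rot [-90.    0.   64.8] F [1.8 0.1 4.7] M [ 0.22 -0.56  0.03] op 0.4048 q [ -5.  20. -16.  -0. -54. -20.]
```

View pics/sq.png

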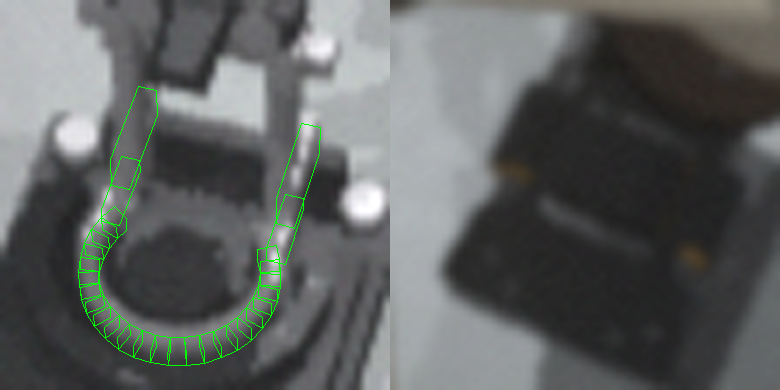

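```bash
python3 - <<'E'
from h import *
env.move_straight([.5222,-.2063,.152],rate=.03); st()
env.move_straight([.5222,-.2063,.257],rate=.08); env.dwell(.3); s=st()
rows=[]
for n in("side","top"):
    f=env.grab_frame(n); z=s["position"][2]-.117+.005
    dx=.0018 if n=="top" else -.0015
    c=proj(f,[[.5162,-.2163,z]])[0].astype(int)
    for t in("ring",): print(n,[(np.round(d["xyz"],3),round(d["score"],2)) for d in env.search_frame(f,t)])
    rows.append(overlay(f,[] if n=="top" else [(P,(0,255,0)) for P in ringm([.509+dx,-.2343,64.8,z],.17)],c,34,390))
cv2.imwrite("pics/lift.png",np.clip(np.hstack(rows)*1.4,0,255).astype(np.uint8))
E
```

```text
t 16.68 p [ 0.5218 -0.2062  0.1518] rot [-90.    0.   64.8] F [ 0.  -0.5 -3.7] M [ 0.08 -0.09 -0.02] op 0.406 q [ -5.  19. -14.  -0. -56. -20.]
 t 18.45 p [ 0.5221 -0.2063  0.2568] rot [-90.    0.   64.8] F [-0.8 -0.2 -2.1] M [ 0.11 -0.09 -0.06] op 0.4015 q [ -5.  15.  -5.   0. -70. -20.]
side [(array([ 0.507, -0.236,  0.15 ]), 0.79), (array([ 0.514, -0.391,  0.004]), 0.69)]
top [(array([ 0.516, -0.387,  0.005]), 0.67)]
```

View pics/lift.png

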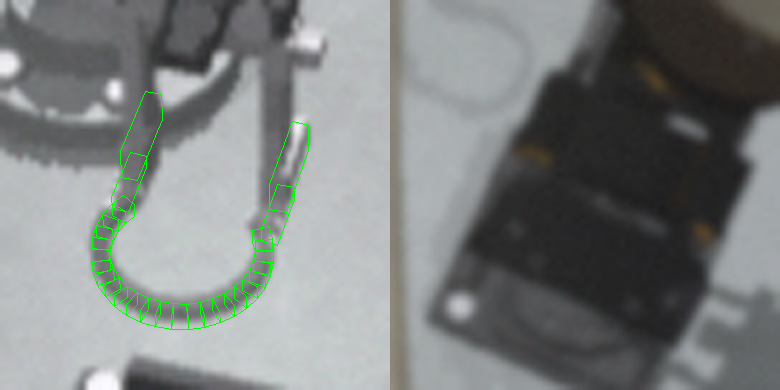

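```bash
python3 - <<'E'
from h import *
print(env.inverse_kinematics([.5405,-.0069,.257],ori(0)))
env.goto([.5405,-.0069,.257],ori(0)); env.dwell(.3); s=st()
F=[env.grab_frame(n) for n in("top","side")]
z=s["position"][2]-.117+.005
rows=[]
for f,n in zip(F,("top","side")):
    L=[]
    for d in env.trace(f,"ring"): print(n,d["score"],d["mask"].sum(),np.argwhere(d["mask"]).mean(0)[::-1])
    c=proj(f,[[.5162,-.007,z]])[0].astype(int)
    rows.append(overlay(f,[(P,(0,255,0)) for P in ringm([.5095,-.0069,0,z],.17)]+[(axlem([.5095,-.0069])[3],(0,255,255))],c,34,390))
cv2.imwrite("pics/hov.png",np.clip(np.hstack(rows)*1.4,0,255).astype(np.uint8))
E
```

```text
[ 1.64638082e+01  1.24402956e+01 -8.21310368e+00 -2.54444375e-14
 -6.93466007e+01 -1.06463808e+02]
 t 20.3 p [ 0.5405 -0.0073  0.2569] rot [-90.   0.  -0.] F [-0.3  0.3 -3.3] M [ 0.03 -0.16  0.02] op 0.4018 q [  16.   12.   -8.   -0.  -69. -106.]
top 0.56 72 [317.56944444 243.625     ]
top 0.55 160 [461.13125 252.55   ]
side 0.64 547 [327.09140768 441.83912249]
side 0.57 351 [296.50997151 226.64672365]
```

View pics/hov.png

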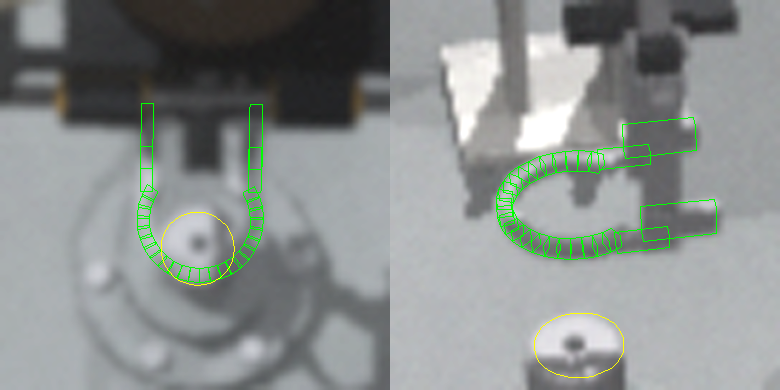

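```bash
cat >> h.py <<'E'
from scipy.optimize import least_squares
def back(f,uv,z):
    Rc=R.from_euler("xyz",f["orientation"],degrees=True).as_matrix()
    d=np.c_[(uv[:,0]-f["cx"])/f["fx"],-(uv[:,1]-f["cy"])/f["fy"],-np.ones(len(uv))]@Rc.T
    p=np.array(f["position"]); return (p+d*((z-p[2])/d[:,2])[:,None])[:,:2]
def circ(f,z,guess,rng=.031):
    best=None
    for d in env.trace(f,"ring"):
        m=d["mask"]; P=back(f,np.argwhere(m)[:,::-1].astype(float),z)
        k=(np.linalg.norm(P-guess,axis=1)<rng)&(P[:,0]<guess[0]+.008)
        if k.sum()<25: continue
        Q=P[k]
        r=least_squares(lambda c:np.hypot(*(Q-c).T)-.0235,guess,loss="soft_l1",f_scale=.001)
        r2=least_squares(lambda c:np.hypot(*(Q-c[:2]).T)-c[2],[*guess,.0235],loss="soft_l1",f_scale=.001)
        print("  ",k.sum(),"c",np.round(r.x,4),"rms",round(np.sqrt(np.mean(r.fun**2)),4),"free",np.round(r2.x,4)); best=r.x if best is None else best
    return best
E
python3 - <<'E'
from h import *
env.move_straight([.5405,-.0069,.2095],rate=.06); env.dwell(.3); s=st()
for rep in range(2):
  for n in("top","side"):
    f=env.grab_frame(n); print(n)
    for z in(.094,.0975,.101): circ(f,z,np.array([.5095,-.007]))
    np.save(f"pics/{n}_h.npy",f["image"])
E
```

```text
t 21.74 p [ 0.5406 -0.0069  0.2098] rot [-90.  -0.  -0.] F [ 0.   0.9 -3. ] M [ 0.03 -0.16  0.03] op 0.4055 q [  16.   14.  -13.   -0.  -63. -106.]
top
   78 c [ 0.5146 -0.0065] rms 0.0019 free [ 0.515  -0.0065  0.0238]
   78 c [ 0.514  -0.0064] rms 0.0018 free [ 0.5144 -0.0064  0.0238]
   80 c [ 0.5134 -0.0064] rms 0.0018 free [ 0.5136 -0.0064  0.0237]
side
   29 c [ 0.5107 -0.0024] rms 0.0012 free [ 0.5114 -0.0026  0.024 ]
   33 c [ 0.5106 -0.0059] rms 0.0016 free [ 0.5119 -0.0064  0.0245]
   33 c [ 0.5104 -0.0098] rms 0.0016 free [ 0.5115 -0.0102  0.0244]
top
   54 c [ 0.5145 -0.0066] rms 0.0016 free [ 0.5143 -0.0066  0.0234]
   54 c [ 0.5139 -0.0066] rms 0.0016 free [ 0.5136 -0.0065  0.0233]
   56 c [ 0.5133 -0.0066] rms 0.0016 free [ 0.5131 -0.0065  0.0233]
side
   114 c [ 0.5105 -0.0026] rms 0.0025 free [ 0.51   -0.0027  0.0231]
   123 c [ 0.5102 -0.006 ] rms 0.0026 free [ 0.5105 -0.006   0.0237]
   122 c [ 0.51   -0.0098] rms 0.0026 free [ 0.51   -0.0098  0.0235]
```

```bash
python3 - <<'E'
from h import *
for n in("top","side"):
    f=env.grab_frame(n); g=np.load(f"pics/{n}.npy").mean(2)
    for w in(.0,):
        c=proj(f,[[.5105,-.007,.08]])[0]; u,v=c.round().astype(int)
        p=g[v-9:v+10,u-9:u+10]; print(n,np.round(c,2)); print(p.astype(int)[1:-1,1:-1])
E
```

```text
top [320.02 248.4 ]
[[ 98  94 103 108 107 106 107 109 108 109 109 112 113 113 110 107 102]
 [ 93  98 105 107 107 109 112 114 115 115 114 115 116 117 114 109 105]
 [101 104 106 108 112 119 125 130 129 128 125 121 120 119 119 116 115]
 [107 107 109 114 122 130 136 140 140 141 139 135 127 121 119 120 119]
 [107 109 114 123 135 140 143 144 144 144 145 143 137 128 119 119 119]
 [108 111 121 134 142 145 144 143 141 143 144 145 142 135 123 118 120]
 [111 114 128 139 144 144 142 133 128 131 138 144 143 139 126 116 116]
 [112 118 131 141 145 145 135 117 101 108 129 141 143 141 130 112 108]
 [114 118 131 142 144 143 133 108  87  94 122 139 144 142 131 106  93]
 [113 115 129 140 144 144 136 118 101 108 126 139 143 142 128 103  85]
 [115 111 123 137 144 145 142 135 128 130 139 143 143 138 121  98  81]
 [115 109 114 131 142 144 145 143 142 142 144 145 141 129 109  87  78]
 [114 107 107 119 134 141 145 143 143 144 143 141 132 114  91  77  76]
 [112 104  99 102 117 129 136 138 140 140 134 129 114  94  77  73  76]
 [111 104  94  89  96 107 116 122 124 123 116 106  90  75  71  72  75]
 [112 104  96  
[... 656 characters left out ...]
145 147 147 141 122 118 130 144 148 148 148 145 131 119 118]
 [144 146 147 147 144 111  83  80  96 142 149 148 148 149 135 120 118]
 [146 147 148 147 142 106  74  68  86 140 148 150 148 150 138 117 117]
 [143 147 149 149 148 134 109 107 128 146 149 148 151 148 128 113 118]
 [136 147 147 148 149 147 139 137 146 148 150 150 150 136 109  90 114]
 [114 135 147 148 148 149 148 147 148 147 146 148 136 116  93  73 112]
 [ 96 114 128 139 145 146 144 146 145 146 135 125 115  93  72  68 112]
 [ 78  86 103 117 123 126 129 127 124 122 113  97  84  72  62  66 115]
 [ 67  69  78  90  98 100 105  99  96  94  87  74  66  62  59  64 106]
 [ 65  67  70  73  76  79  80  74  73  72  69  63  60  58  59  61 104]]
```

```bash
python3 - <<'E'
from h import *
F={n:env.grab_frame(n) for n in("top","side")}
print("axle top/side",back(F["top"],np.array([[320.2,248.]]),.08),back(F["side"],np.array([[292.8,250.6]]),.08))
env.move_straight([.5384,-.0078,.2095],rate=.05); env.dwell(.3); st()
for n in("top","side"):
    for rep in range(2):
        f=env.grab_frame(n); print(n); circ(f,.098,np.array([.510,-.007]))
E
```

```text
axle top/side [[ 0.51152347 -0.0074392 ]] [[ 0.50800274 -0.00750163]]
 t 23.29 p [ 0.5384 -0.0078  0.2095] rot [-90.  -0.   0.] F [ 0.2  0.4 -2.5] M [ 0.05 -0.16  0.04] op 0.3981 q [  16.   14.  -13.   -0.  -63. -106.]
top
   31 c [ 0.5116 -0.0066] rms 0.0015 free [ 0.5106 -0.0047  0.0215]
top
   55 c [ 0.5117 -0.0066] rms 0.0015 free [ 0.5115 -0.0065  0.0234]
side
   144 c [ 0.508  -0.0074] rms 0.0031 free [ 0.5087 -0.0073  0.0241]
side
   175 c [ 0.5076 -0.0074] rms 0.0034 free [ 0.5083 -0.0073  0.0241]
```

```bash
python3 - <<'E'
from h import *
for z in(.19,.175,.162):
    r=env.move_straight([.5384,-.0081,z],rate=.03,force_limit=4); env.dwell(.25); st(r)
    if r: break
rows=[]
s=env.read_state(); zr=s["position"][2]-.112
for n,dx in(("top",.0019),("side",-.0016)):
    f=env.grab_frame(n); print(n); circ(f,zr,np.array([.5096+dx,-.0075]))
    c=proj(f,[[.5162,-.007,zr]])[0].astype(int)
    L=[(P,(0,255,0)) for P in ringm([.5096+dx,-.0075,0,zr],.17)]+[(place(cyl(18,80,80),.5096+dx,-.0075,0),(0,255,255))]
    rows.append(np.vstack([overlay(f,[],c,28,290),overlay(f,L,c,28,290)]))
cv2.imwrite("pics/fin.png",np.clip(np.hstack(rows)*1.4,0,255).astype(np.uint8))
E
```

```text
False t 24.74 p [ 0.5385 -0.0081  0.1902] rot [-90.  -0.  -0.] F [ 0.2 -0.2 -2.3] M [ 0.06 -0.18 -0.03] op 0.4016 q [  16.   15.  -15.    0.  -60. -106.]
False t 25.64 p [ 0.5385 -0.0081  0.1752] rot [-90.  -0.   0.] F [-0.2 -0.5 -2.5] M [ 0.06 -0.18  0.01] op 0.4026 q [  16.   16.  -16.    0.  -58. -106.]
False t 26.48 p [ 0.5385 -0.0081  0.1622] rot [-90.  -0.   0.] F [-0.7 -0.  -2.7] M [ 0.03 -0.19 -0.07] op 0.4033 q [  16.   17.  -17.    0.  -56. -106.]
top
   38 c [ 0.5122 -0.0072] rms 0.0014 free [ 0.5119 -0.0073  0.0233]
side
   89 c [ 0.5086 -0.0079] rms 0.0028 free [ 0.5085 -0.0079  0.0234]
```

View pics/fin.png

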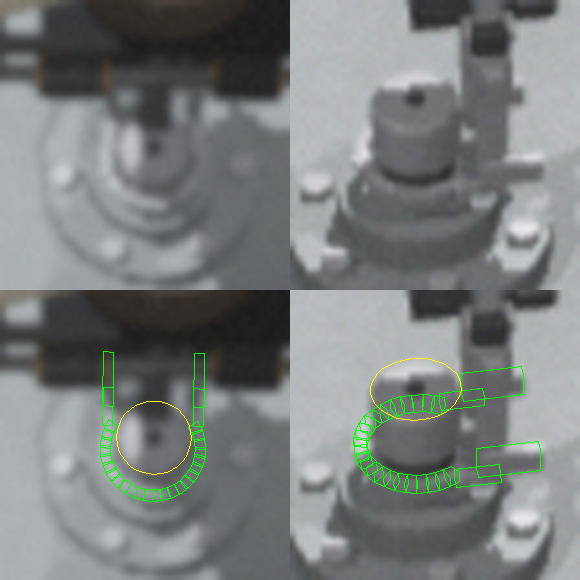

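```bash
python3 - <<'E'
from h import *
env.move_straight([.5379,-.0080,.162],rate=.02,force_limit=4); env.dwell(.4); st()
for n,dx in(("top",.0019),("side",-.0016)):
    f=env.grab_frame(n); print(n); circ(f,.05,np.array([.5096+dx,-.0075]))
    if n=="side": print([(t,[(np.round(d["xyz"],3).tolist(),round(d["score"],2)) for d in env.search_frame(f,t)][:1]) for t in("wrench","hammer","bearing","tin")])
st(); env.close_job()
E
```

```text
t 27.32 p [ 0.5379 -0.008   0.162 ] rot [-90.   0.  -0.] F [ 0.2  0.1 -3.2] M [ 0.04 -0.17  0.1 ] op 0.4036 q [  16.   17.  -17.   -0.  -56. -106.]
top
   63 c [ 0.5114 -0.007 ] rms 0.0018 free [ 0.5115 -0.007   0.0236]
side
   99 c [ 0.5075 -0.0079] rms 0.0032 free [ 0.5073 -0.0079  0.0234]
[('wrench', [([0.701, 0.013, 0.007], 0.86)]), ('hammer', [([0.731, -0.206, 0.024], 0.96)]), ('bearing', [([0.698, 0.171, 0.012], 0.78)]), ('tin', [([0.754, 0.325, 0.051], 0.96)])]
 t 27.73 p [ 0.5379 -0.008   0.162 ] rot [-90.   0.  -0.] F [ 1.3 -0.8 -2. ] M [ 0.02 -0.17 -0.02] op 0.3979 q [  16.   17.  -17.    0.  -56. -106.]
the job is handed in; nothing more can be done
```

I handed the job in at 27.7 s. The ring is around the axle at groove height, still spread, and hanging in the fully squeezed pliers. I took the pliers from the stand, spread the ring in the right-hand die, lifted it out and lowered it over the axle, with no contact felt on the way down.

- **Centring:** in both cameras the ring centre was within about 0.5 mm of the axle axis. Clearance should be 3 mm all round.
- **Height:** I estimated the ring at about 50 mm, good to roughly 1 mm. This comes from the arm's position and from the two cameras agreeing, since nothing measures it directly.
- **Contact:** the wrist carried only 2 to 3 N, the weight of the pliers and ring. The ring is therefore not resting on the axle.
- **Squeeze:** the last gripper reading was about 35 mm with a 50 N grip set. That is slightly past the stated 37 mm, which I took as the firm stop.
- **Loose things:** wrench, hammer, bearing and tin were found where they started, within the networks' accuracy.

**Camera disagreement:** the two cameras differed by about 3.5 mm in absolute x. I worked from positions relative to the axle within each picture, and on that basis they agreed.

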